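# Clear the dewar and show an objective to the inspection camera

## Robot

A 6-joint arm with a two-finger parallel gripper is mounted at the origin on the work surface. World frame = base frame: x ahead of the robot, y to its left, z up, the work surface at z = 0. Lengths are in m, angles in rad, forces in N, time in s.
With the tool pointing down it reaches from about 0.225 to 0.875 m from the base axis. Payload 3.4 kg.
Tool frame: the origin (TCP) lies at the very end of the fingers, on their centre line; the grasp point (between the pads) lies 19 mm behind it (manip.hold_point_z is the distance from the TCP to the grasp point, in m); z points along the fingers, x is the direction in which the jaws open and shut, and the axes are right-handed (so a half turn about z gives the same grasp; the last joint's range is limited). The gripper opens to 85 mm and grips with 20 to 120 N. Pads are 22 mm wide; open, the fingers measure 114 mm over their backs; the gripper's body (76 mm by 85 mm) begins 54 mm behind the grasp point. The pads swing forward as they close: fully open they stand 13 mm farther back than shut.
Start: joints at [1.01, 0.276, 1.505, -0, 1.361, -0.121], TCP at [0.245, 0.52, 0.231] pointing down, gripper open.
Joint ranges: [-2.89, 2.89], [-0.75, 2.08], [0.22, 2.7], [-1.18, 4.32], [0.11, 2.71], [-2.7, 2.7]. Speed limits (rad/s): [2.57, 2.57, 3.14, 3.14, 3.14, 3.14].

## Interface

Orientations are given as a unit quaternion [w, x, y, z].
In Python, from rig import manip gives the robot as it stands.
- The arm moves only by the tool apply_moves, never from a script. Its argument "commands" is one flat list of numbers, 6 for each row, row after row: the shift along the tool's x, y, z normalised to -1 to 1, where 1 is 0.03 m, then the turn, a rotation vector about the tool's x, y, z normalised to -1 to 1, where 1 is 0.15 rad. A call has 1 to 20 rows; each row shifts and turns the commanded pose from where the row before left it, along the tool's axes as they then stand; what a row does not reach is not made up. A row lasts 1/10 s, in which the tool goes at most 50 mm and 8.59 degrees, less where a joint would pass 70% of its speed; a pose out of reach is approached as far as the arm can. A call with a number of a shift or a turn outside -1 to 1 is refused whole. A call with a gripper value outside its range is refused whole. "jaw" is the opening, from -1 (shut) to 1 (fully open), set as the call begins (left out, the last holds). The fingers move at their own pace and stop on an object; "newtons" is the grip in N (left out, the last holds). Time passes only in rows, so rows that do not move let the fingers close. It gives the time, the measured TCP pose, the force and the opening at its end, in the units of the state.
- manip.get_state(): the state, without advancing time (a new reading comes with each control period).
- manip.get_image(name): name is "scene" or "top"; returns a dict with "frame" (384x512x3 uint8, red, green, blue), "fx", "fy", "cx", "cy" (pixels), "extrinsics" (4x4, takes a point from camera to world coordinates). Camera axes: x right, y up, looking along -z (the intrinsics and any distortion apply to the point x, -y, -z); pixel columns grow to the right and rows downward; lengths in m; the calibration is good to about 2 mm. A picture is of the moment at which its call begins. There is no depth.
- manip.sign_off(): hands the job in, once; it reports no verdict.
The state is a dict: "clock": time; "qpos": joint angles; "qd": joint speeds; "effort": joint torques, N m; "position": TCP position; "ee_rot": TCP orientation; "contact_force": force on the tool from outside, world axes, zero at the start; "moment": the same for the moment, N m; "width": finger opening in m.
Only numpy, scipy, OpenCV 4.12 (cv2) and the standard library are available. Lean on these libraries where they do the work, as an engineer would, in place of code of your own. Each camera call takes 0.05 s, during which the arm holds its last target. There are 200 camera calls.

## Task

The blue dewar flask has been left on the lab jack right in front of the inspection camera: lift it off by its handle, keep it upright and set it down, without dropping it, standing on the dark bench mat. Then take the microscope objective with the blue ring out of its rest and hold it up level in front of the camera, on the camera's axis, its front lens squarely facing the camera lens and 12 cm away from it. Finish while still holding it there motionless in the gripper; do not knock the camera, and leave the other objectives and everything else on the bench as they are.

Things in the scene. Friction and masses are not known exactly. Their poses are not given: they have to be found in the camera images.
- camera_stand: Rod stand of the inspection camera, fixed to the bench: black steel foot 160 x 140 x 14 mm, upright steel rod 13 mm thick and 344 mm high. Origin on the bench under the rod. z is up; the camera looks level along the stand's -y axis. The camera (blue head, black lens 37 mm in diameter ending in a ring light 68 mm in diameter) is clamped to the rod with its axis 170 to 220 mm above the bench; it starts 18 mm and ends 150 mm in front of the rod's axis.
- lens_front (a point): Centre of the front face of the camera's lens and ring light, 150 mm along -y of the camera stand. Axes as those of the camera stand: the camera looks along -y of this point.
- focus (a point): The point in the air on the camera's axis 120 mm in front of its lens, where the objective's front lens is wanted. Axes as those of the camera stand: +y points to the camera.
- jack: Scissor lab jack of aluminium, fixed, plates 120 x 120 mm, top 75 mm above the bench, black knob sticking out 28 mm at its -x side. Origin on the bench under its centre. The dewar stands on it at first.
- dewar: Blue cylindrical dewar flask, closed and empty, 0.35 to 0.7 kg: body 96 mm in diameter (steel collar 99 mm), lid top 127 mm above its underside, with a rigid upright bail handle. Origin at the centre of its underside, z up.
- dewar_handle (a point): Middle of the dewar handle's black grip: a level round bar 14 mm in diameter and 64 mm long, lying along the dewar's y axis, its axis 175 mm above the dewar's underside, 41 mm of free height below it over the lid. Axes as those of the dewar.
- mat: Dark rubber bench mat, fixed, 150 x 150 x 3 mm. Origin at the centre of its underside; its top is 3 mm above the bench.
- rest: Rest for three microscope objectives, fixed: aluminium base 110 x 230 x 8 mm with three white V-saddles at y = -70, 0 and +70 mm, each 34 mm long (along x) and 24 mm wide, narrower than an objective so that fingers pass on both sides of it. An objective lies level in a saddle with its axis 50 mm above the bench and its front lens towards +x of the rest. Origin at the centre of its underside.
- objective_blue: The objective to show, 0.14 to 0.28 kg: steel barrel 30 mm in diameter and 64 mm long with a BLUE ring near its front. Origin on its axis, at mid-length; its own x axis runs along the barrel towards the front lens. The straight barrel reaches from x = -27 to +20 mm; the brass mounting thread (25 mm in diameter) is at the back, x = -32 to -27; the cone of the front narrows to 14 mm at x = +32.
- blue_front_lens (a point): Centre of the front lens of the blue-ringed objective, 32 mm along +x from its origin, on its axis.
- objective_yellow: Like the blue-ringed objective but with a yellow ring, in another saddle; to be left alone. Origin at mid-length on its axis, x towards its front.
- objective_green: Like the blue-ringed objective but with a green ring, in another saddle; to be left alone. Origin at mid-length on its axis, x towards its front.
- dish: Clear covered culture dish, 94 mm in diameter, 16 mm high, loose; to be left alone. Origin at the centre of its underside.
- cleaner: Small amber lens-cleaner bottle, 38 mm in diameter, about 85 mm high, loose; to be left alone. Origin at the centre of its underside.
- swab_beaker: Small glass beaker with cotton swabs, 60 mm in diameter, 118 mm high over the swabs, loose; to be left alone. Origin at the centre of its underside.
- driver: Screwdriver 150 mm long lying on the bench; to be left alone. Origin at its middle, on the bench.
There are look-alikes about, which are no part of the job. Leave any red look-alike of the jack alone. Leave any red look-alike of the objective_blue alone.

How it is judged:
On the way, in this order (a step that is already met when the one before it is completed fails the run):
1. the dewar stands upright and released on the mat (horizontal distance between dewar and mat below 0.04 m and height (world z) of dewar below 0.007 m and angle between dewar's own z axis and vertical below 0.1 rad and contact force between dewar and the fingers below 0.1 N and linear speed of dewar below 0.03 m/s), for 0.3 s.
2. the blue-ringed objective is lifted clear of its rest in the gripper (height (world z) of objective_blue above 0.075 m and contact force between objective_blue and the fingers above 1 N and contact force between objective_blue and rest below 0.1 N), for 0.2 s.
At the end, for the whole second after the job is handed in: The gripper alone holds the blue objective still: front lens towards the camera and within 15 mm of the point 120 mm before its lens, axes within 0.17 rad. The dewar stands released and upright on the mat, within 40 mm of its centre. Other objectives moved under 10 mm, other things under 20 mm (distance between blue_front_lens and focus below 0.015 m and angle between the x axis of objective_blue and the y axis of focus, either way round below 0.17 rad and y of objective_blue in the frame of focus below -0.015 m and height (world z) of objective_blue above 0.14 m and contact force between objective_blue and the fingers above 1 N and contact force between objective_blue and jack below 0.1 N and contact force between objective_blue and camera_stand below 0.1 N and contact force between objective_blue and dewar below 0.1 N and linear speed of objective_blue below 0.02 m/s and angular speed of objective_blue below 0.15 rad/s and horizontal distance between dewar and mat below 0.04 m and height (world z) of dewar below 0.007 m and angle between dewar's own z axis and vertical below 0.1 rad and contact force between dewar and the fingers below 0.1 N and distance of each of objective_yellow, objective_green from where it was at the start of the episode below 0.01 m and distance of each of dish, cleaner, swab_beaker, driver from where it was at the start of the episode below 0.02 m); the arm keeps its last pose, push and grip.
It fails at once if the dewar is let go in the air (contact force between dewar and the fingers below 0.02 N and (height (world z) of dewar above 0.09 m or height (world z) of dewar between 0.015 and 0.068 m)).
It fails at once if the dewar is tipped by more than 0.6 rad (angle between dewar's own z axis and vertical above 0.6 rad).
It fails at once if the camera or its stand is knocked (more than 5 N) (contact force between camera_stand and anything else above 5 N).
It fails at once if another objective is moved by more than 20 mm (distance of any of objective_yellow, objective_green from where it was at the start of the episode above 0.02 m).
It fails at once if something else on the bench is moved by more than 40 mm (distance of any of dish, cleaner, swab_beaker, driver from where it was at the start of the episode above 0.04 m).
It also fails if it takes over 61 s, if anything falls off the work surface, if the arm or the gripper's body presses on something with over 40 N, if the wrist force passes 120 N, or if a joint passes its speed limit or range.

## Working session

There is one attempt and no reset: what is moved stays moved. The work goes in short steps, Python scripts to look and compute and a tool call to move; the robot and the scene stay as the last step left them, time stands still between calls to the robot, and variables do not carry over. Pictures are saved under pics/ and viewed, about 8 in all and at most 12, crops included, and the job is handed in when it is done.

Besides the shell and the picture viewer there is one more tool, called in YAML: its name, and indented under it one key for each argument. apply_moves: Moves the arm, as the interface text tells. Scaled input: -1 to 1 covers 0.03 m each way for a shift and 0.15 rad each way for a turn. Its arguments: {"type":"object","properties":{"commands":{"type":"array"},"jaw":{"type":"number"},"newtons":{"type":"number"}},"required":["commands"]}

```bash
mkdir -p pics
cat > h.py <<'E'
import numpy as np, cv2
from rig import manip
def grab(n):
    d=manip.get_image(n); return d
def save(d,p,crop=None,s=1):
    f=d["frame"][:,:,::-1]
    if crop: x0,y0,x1,y1=crop; f=f[y0:y1,x0:x1]
    f=cv2.resize(f,None,fx=s,fy=s,interpolation=cv2.INTER_CUBIC); cv2.imwrite(p,f)
def ray(d,u,v):
    E=np.array(d["extrinsics"]); r=np.array([(u-d["cx"])/d["fx"],-(v-d["cy"])/d["fy"],-1.]) 
    return E[:3,3],E[:3,:3]@r
def onz(d,u,v,z):
    o,r=ray(d,u,v); return o+r*(z-o[2])/r[2]
def proj(d,p):
    E=np.array(d["extrinsics"]); c=E[:3,:3].T@(np.array(p)-E[:3,3]); return d["cx"]+d["fx"]*c[0]/-c[2], d["cy"]-d["fy"]*c[1]/-c[2]
def tri(a,b):
    (o1,r1),(o2,r2)=a,b; A=np.stack([r1,-r2],1); t=np.linalg.lstsq(A,o2-o1,rcond=None)[0]
    p,q=o1+t[0]*r1,o2+t[1]*r2; return (p+q)/2,np.linalg.norm(p-q)
E
python3 - <<'E'
from h import *
for n in("scene","top"):
    d=grab(n); save(d,f"pics/{n}0.png",s=1.5); np.savez(f"{n}0.npz",**d)
    print(n,{k:np.round(v,3).tolist() for k,v in d.items() if k!="frame"})
print(manip.get_state())
E
```

```text
scene {'fx': 374.871, 'fy': 374.871, 'cx': 255.021, 'cy': 191.331, 'extrinsics': [[-0.805, -0.371, 0.462, 1.156], [0.593, -0.509, 0.624, 0.904], [0.004, 0.776, 0.63, 0.963], [0.0, 0.0, 0.0, 1.0]]}
top {'fx': 385.226, 'fy': 385.226, 'cx': 254.543, 'cy': 195.149, 'extrinsics': [[0.021, 0.982, -0.19, 0.346], [-1.0, 0.018, -0.017, 0.105], [-0.013, 0.191, 0.982, 1.228], [0.0, 0.0, 0.0, 1.0]]}
{'clock': 0.1, 'qpos': array([ 1.01000302e+00,  2.76531091e-01,  1.50599472e+00, -1.46414400e-05,
        1.36073420e+00, -1.20983670e-01]), 'qd': array([-1.17247594e-03, -9.83529668e-04, -2.74000819e-03, -1.76557059e-03,
        9.06141130e-05,  3.52682041e-04]), 'effort': array([ 2.26830343e-03, -4.17699909e+01, -2.46406657e+01, -3.45603166e-04,
        5.78403400e-03, -1.58661112e-05]), 'position': array([0.24456157, 0.51987111, 0.23053131]), 'ee_rot': array([ 3.64957303e-04,  8.44323238e-01,  5.35833532e-01, -7.49584623e-04]), 'contact_force': array([-0.12507693, -0.35504568,  0.21686455]), 'moment': array([ 0.02775789, -0.00045319,  0.04094114]), 'width': 0.08543327628502509}
```

View pics/scene0.png

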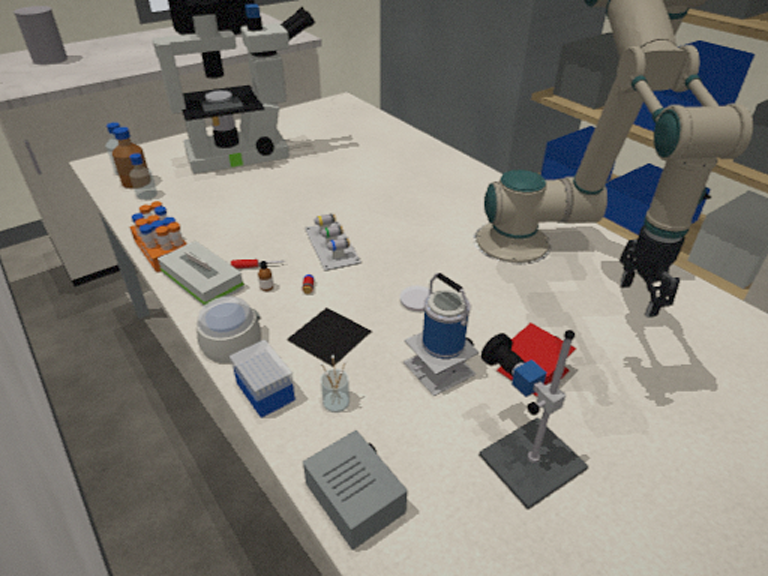

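View pics/top0.png

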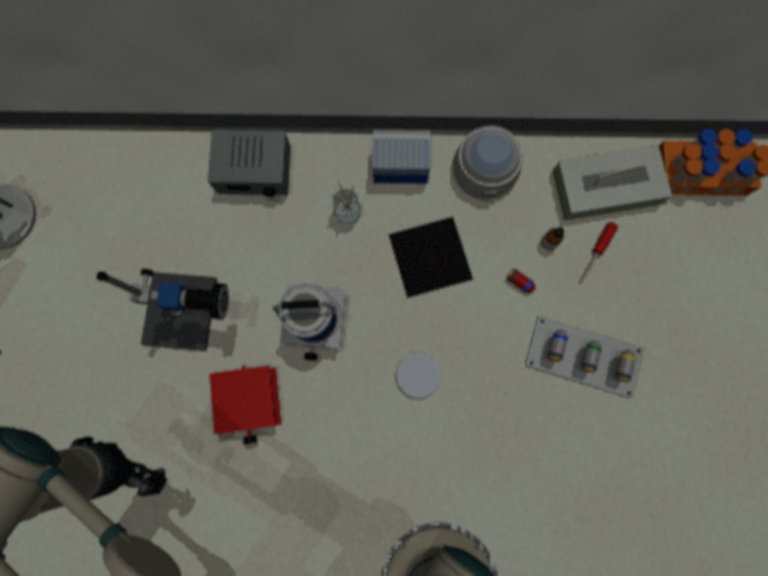

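Both pictures show the dewar on the aluminium jack at top (305,315), the camera at (190,297) looking right (-y), the mat at (430,257) and the rest at (585,357). Look-alikes:
- **Objective:** blue ring in the rest at (557,345), green (592,355), yellow (626,365), and the red-bodied one with a blue ring at (520,281). I choose (557,345).
- **Jack:** aluminium at (320,320), red at (245,400). I choose the aluminium one, with the dewar on it.

Next is one close crop composite.

Run:
```python
from h import *
t=np.load("top0.npz"); s=np.load("scene0.npz")
def c(d,x0,y0,w,h,k): return cv2.resize(d["frame"][y0:y0+h,x0:x0+w,::-1],(w*k,h*k),interpolation=cv2.INTER_CUBIC)
a=c(t,335,175,100,75,4); b=c(t,90,175,100,75,4); e=c(s,265,175,100,75,4); f=c(s,310,210,100,75,4)
cv2.imwrite("pics/crop.png",np.vstack([np.hstack([a,b]),np.hstack([e,f])]))
# mat, rest contours
F=t["frame"].astype(int)
dark=(F.max(2)<40).astype(np.uint8)
for name,m,z,box in(("mat",dark,.003,(250,135,330,210)),("rest",((F.max(2)<165)).astype(np.uint8),.008,(345,208,435,268))):
    mm=np.zeros_like(m); x0,y0,x1,y1=box; mm[y0:y1,x0:x1]=m[y0:y1,x0:x1]
    cs,_=cv2.findContours(mm,0,1); q=max(cs,key=cv2.contourArea); r=cv2.minAreaRect(q)
    P=[onz(t,*p,z)[:2] for p in cv2.boxPoints(r)]
    print(name,r,np.round(P,3).tolist(),np.round(np.mean(P,0),3),[round(float(np.linalg.norm(P[i]-P[i-1])),3) for i in range(4)])
```

```text
mat ((286.67926025390625, 170.87734985351562), (42.71913146972656, 44.50481414794922), 74.05460357666016) [[0.713, 0.113], [0.758, -0.029], [0.619, -0.066], [0.576, 0.072]] [0.667 0.022] [0.143, 0.148, 0.144, 0.145]
rest ((389.5, 237.5), (59.0, 89.0), 90.0) [[0.546, -0.164], [0.551, -0.447], [0.366, -0.434], [0.36, -0.16]] [ 0.456 -0.301] [0.185, 0.283, 0.185, 0.275]
```

View pics/crop.png

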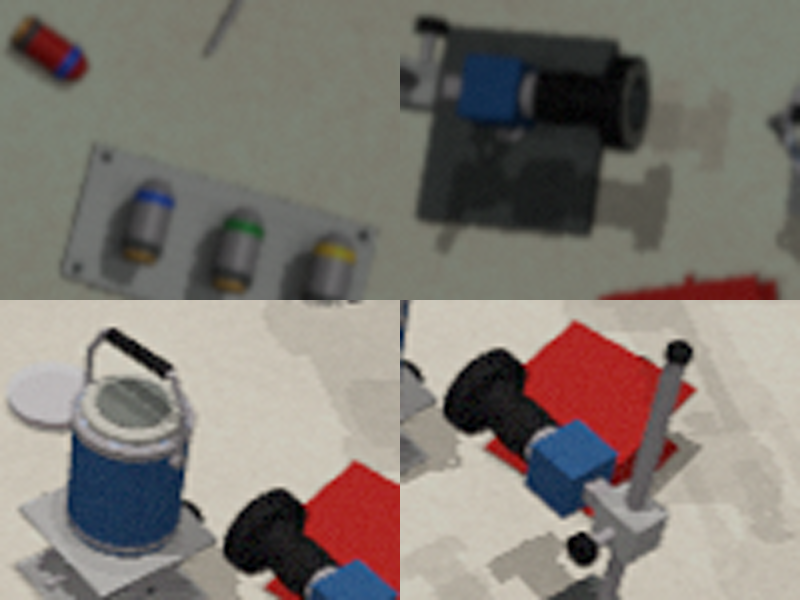

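Crops: the blue-ringed steel objective is at (150,222) of the first panel, with the red-bodied one separate at upper left. The black grip lies along image-x in the top view. The camera's ring light is at right of its head, facing the dewar. Next I triangulate the key points.

Run:
```python
from h import *
t=np.load("top0.npz"); s=np.load("scene0.npz")
T=lambda u,v:ray(t,u,v); S=lambda u,v:ray(s,u,v)
def show(n,r): print(n,np.round(r[0],3),round(r[1],4))
# grip mask in both
for d,box in((t,(185,195,228,212)),(s,(285,178,315,198))):
    x0,y0,x1,y1=box; m=(d["frame"][y0:y1,x0:x1].max(2)<55).astype(np.uint8)
    cs,_=cv2.findContours(m,0,1); q=max(cs,key=cv2.contourArea); r=cv2.minAreaRect(q); print("grip",r[0][0]+x0,r[0][1]+y0,r[1],r[2], cv2.contourArea(q),(cv2.boxPoints(r)+[x0,y0]).round(1).tolist())
# rod
show("rodtop",tri(T(97.5,181.25),S(380,222.5)))
print("rodbot",onz(s,356.7,304.7,.014))
for p in((586,464),(532,503),(481,458)): print("footS",onz(s,p[0]/1.5,p[1]/1.5,.014).round(3))
for p in((447,27),(618,38),(590,235),(418,218)): print("footT",onz(t,(p[0]-400)/4+90,p[1]/4+175,.014).round(3))
show("head",tri(T((494-400)/4+90,90/4+175),S(170/4+310,168/4+210)))
show("ring",tri(T((630-400)/4+90,103/4+175),S(84/4+310,91/4+210)))
# rest
R=[onz(t,*p,.008)[:2] for p in((358.75,211.25),(428,232.7),(420.7,263.3),(350.75,243.75))]; print("rest",np.round(R,3),np.mean(R,0))
for i in range(4): dd=R[i]-R[i-1]; print(np.linalg.norm(dd),np.arctan2(dd[1],dd[0]))
print("tip",onz(t,374.25,220.5,.052),"back",onz(t,369.5,240.5,.055))
for n,(u,v) in dict(cleaner=(553,237),red=(520,281),dish=(418,375),beaker=(346,210)).items(): print(n,onz(t,u/1.5,v/1.5,.03).round(3))
# jack plate from scene corners
```

```text
grip 200.0 205.5 (11.0, 24.0) 90.0 170.5 [[188.0, 200.0], [212.0, 200.0], [212.0, 211.0], [188.0, 211.0]]
grip 299.0 187.49999904632568 (17.19570541381836, 3.0508511066436768) 33.6900634765625 37.0 [[291.0, 184.0], [292.7, 181.5], [307.0, 191.0], [305.3, 193.5]]
rodtop [0.532 0.528 0.32 ] 0.0601
rodbot [0.53221739 0.56471236 0.014     ]
footS [0.465 0.634 0.014]
footS [0.61  0.627 0.014]
footS [0.619 0.504 0.014]
footT [0.616 0.623 0.014]
footT [0.609 0.483 0.014]
footT [0.45  0.493 0.014]
footT [0.46  0.631 0.014]
head [0.533 0.509 0.193] 0.0007
ring [0.525 0.418 0.188] 0.0036
rest [[ 0.536 -0.207]
 [ 0.472 -0.422]
 [ 0.376 -0.394]
 [ 0.432 -0.179]] [ 0.4541438  -0.30081408]
0.10734957922986636 -0.2649111382293886
0.22437197173482737 -1.8603458614328925
0.09962914418802293 2.8507727240903273
0.22173406710261848 1.3159256082488866
tip [ 0.50138754 -0.24255641  0.052     ] back [ 0.43990849 -0.22509943  0.055     ]
cleaner [ 0.706 -0.239  0.03 ]
red [ 0.608 -0.166  0.03 ]
dish [0.407 0.047 0.03 ]
beaker [0.759 0.207 0.03 ]
```

```bash
cat >> h.py <<'E'
from scipy.spatial.transform import Rotation as Ro
def go(tcp,yaw):
    """units to turn (first), then shift in the turned tool frame"""
    s=manip.get_state(); q=s["ee_rot"]; R=Ro.from_quat([q[1],q[2],q[3],q[0]])
    Rt=Ro.from_matrix(np.array([[np.cos(yaw),np.sin(yaw),0],[np.sin(yaw),-np.cos(yaw),0],[0,0,-1]]))
    print("t",s["clock"],"pos",s["position"].round(4),"w",round(s["width"],4),"F",s["contact_force"].round(1),"q6",s["qpos"][5].round(2))
    print(" turn units",((R.inv()*Rt).as_rotvec()/.15).round(2)," then shift",(Rt.inv().apply(np.array(tcp)-s["position"])/.03).round(2))
E
python3 - <<'E'
from h import *
t=np.load("top0.npz"); s=np.load("scene0.npz")
print("rodtop",tri(ray(t,68.7,184),ray(s,380,222.5)))
for p in((188,203),(200.5,202.5),(213,202)): print("gripT",onz(t,*p,.25).round(3))
for p in((292,183),(299.2,187.6),(306.5,192.5)): print("gripS",onz(s,*p,.25).round(3))
print(tri(ray(t,200.5,202.7),ray(s,299.2,187.6)))
go([.51,.26,.33],0)
E
```

```text
rodtop (array([0.53428252, 0.56106115, 0.34492178]), np.float64(0.0034621558232211186))
gripT [0.511 0.293 0.25 ]
gripT [0.513 0.261 0.25 ]
gripT [0.515 0.228 0.25 ]
gripS [0.516 0.233 0.25 ]
gripS [0.514 0.263 0.25 ]
gripS [0.512 0.294 0.25 ]
(array([0.5124929 , 0.26134173, 0.24816038]), np.float64(0.0012933755710396312))
t 0.1 pos [0.2446 0.5199 0.2305] w 0.0854 F [-0.1 -0.4  0.2] q6 -0.12
 turn units [0.01 0.01 7.54]  then shift [ 8.85  8.66 -3.32]
```

apply_moves:
  commands: [0,0,-0.8,0,0,0.9,0,0,-0.8,0,0,0.9,0,0,-0.8,0,0,0.9,0,0,-0.8,0,0,0.9,0,0,-0.1,0,0,0.9,0,0,0,0,0,0.9,0,0,0,0,0,0.9,0,0,0,0,0,0.8,0,0,0,0,0,0]
  jaw: 1
  newtons: 60

```text
clock: 1.0
position: [0.2447, 0.5201, 0.3298]
ee_rot: [0.0, 0.999, 0.033, -0.0]
contact_force: [0.2, 0.5, 0.2]
width: 0.0852
```

```bash
python3 -c "
from h import *
go([.513,.262,.33],.06)"
```

```text
t 1.0 pos [0.2447 0.5201 0.3298] w 0.0852 F [0.2 0.5 0.2] q6 0.94
 turn units [0.01 0.   0.04]  then shift [ 8.41  9.12 -0.01]
```

apply_moves:
  commands: [0.7,0.76,0,0,0,0,0.7,0.76,0,0,0,0,0.7,0.76,0,0,0,0,0.7,0.76,0,0,0,0,0.7,0.76,0,0,0,0,0.7,0.76,0,0,0,0,0.7,0.76,0,0,0,0,0.7,0.76,0,0,0,0,0.7,0.76,0,0,0,0,0.7,0.76,0,0,0,0,0.7,0.76,0,0,0,0,0.7,0.76,0,0,0,0,0,0,0,0,0,0,0,0,0,0,0,0]

```text
clock: 2.4
position: [0.5144, 0.2635, 0.3297]
ee_rot: [-0.0, 0.999, 0.033, -0.001]
contact_force: [0.4, -0.3, 0.6]
width: 0.0858
```

```bash
python3 -c "
from h import *
go([.513,.262,.231],.06)
a=grab('scene');save(a,'pics/s1.png',(230,90,390,250),4)"
```

```text
t 2.4 pos [0.5144 0.2635 0.3297] w 0.0858 F [ 0.4 -0.3  0.6] q6 0.29
 turn units [-0.    0.01  0.04]  then shift [-0.05  0.05  3.29]
```

View pics/s1.png

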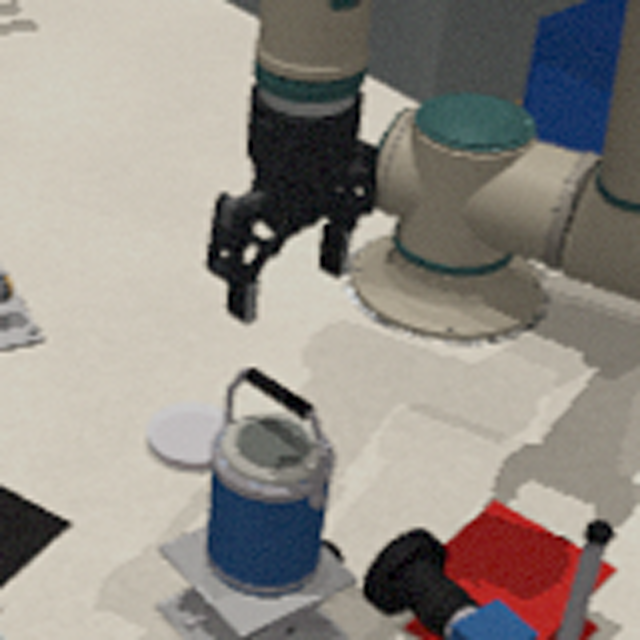

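The gripper is straight above the grip (grip at crop (278,392), fingers spanning (245,300) to (335,260)), with the jaws across the bar. Descend and close.

apply_moves:
  commands: [-0.05,0.05,0.55,0,0,0,0,0,0.55,0,0,0,0,0,0.55,0,0,0,0,0,0.55,0,0,0,0,0,0.55,0,0,0,0,0,0.55,0,0,0,0,0,0,0,0,0]

```text
clock: 3.15
position: [0.5104, 0.2628, 0.2292]
ee_rot: [0.001, 0.999, 0.034, -0.003]
contact_force: [0.1, -0.0, 0.6]
width: 0.0856
```

apply_moves:
  commands: [0,0,0,0,0,0,0,0,0,0,0,0,0,0,0,0,0,0,0,0,0,0,0,0,0,0,0,0,0,0,0,0,0,0,0,0,0,0,0,0,0,0,0,0,0,0,0,0,0,0,0,0,0,0,0,0,0,0,0,0]
  jaw: -1
  newtons: 70

```text
clock: 4.15
position: [0.5127, 0.2624, 0.2319]
ee_rot: [-0.0, 0.999, 0.033, -0.0]
contact_force: [-2.9, -0.4, 5.1]
width: 0.0119
```

apply_moves:
  commands: [0,0,-0.2,0,0,0,0,0,-0.3,0,0,0,0,0,-0.3,0,0,0,0,0,-0.3,0,0,0,0,0,-0.3,0,0,0,0,0,0,0,0,0,0,0,0,0,0,0]

```text
clock: 4.85
position: [0.513, 0.2624, 0.2736]
ee_rot: [-0.0, 0.999, 0.033, 0.0]
contact_force: [-0.7, -0.2, -5.9]
width: 0.0117
```

```bash
python3 -c "
from h import *
go([.667,.022,.28],.06)
a=grab('scene');save(a,'pics/s2.png',(230,130,390,250),4)"
```

```text
t 4.85 pos [0.513  0.2624 0.2736] w 0.0117 F [-0.7 -0.2 -5.9] q6 0.29
 turn units [-0.   -0.    0.04]  then shift [ 4.64  8.31 -0.21]
```

View pics/s2.png

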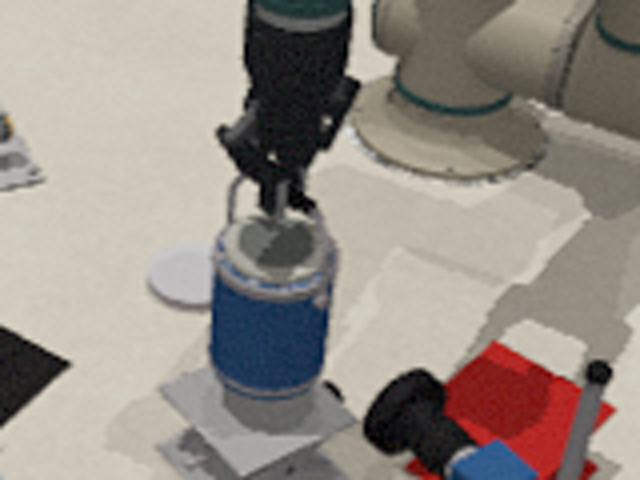

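apply_moves:
  commands: [0.15,0.26,0,0,0,0,0.15,0.26,0,0,0,0,0.3,0.54,0,0,0,0,0.3,0.54,0,0,0,0,0.3,0.54,0,0,0,0,0.3,0.54,0,0,0,0,0.3,0.54,0,0,0,0,0.3,0.54,0,0,0,0,0.3,0.54,0,0,0,0,0.3,0.54,0,0,0,0,0.3,0.54,0,0,0,0,0.3,0.54,0,0,0,0,0.3,0.54,0,0,0,0,0.3,0.54,0,0,0,0,0.3,0.54,0,0,0,0,0.2,0.36,0,0,0,0,0.16,0.27,0,0,0,0,0.08,0.14,0,0,0,0,0,0,0,0,0,0,0,0,0,0,0,0]

```text
clock: 6.9
position: [0.6679, 0.0234, 0.2733]
ee_rot: [-0.0, 0.999, 0.033, -0.0]
contact_force: [-0.3, -0.3, -5.5]
width: 0.0113
```

```bash
python3 -c "
from h import *
go([.667,.022,.16],.06)
a=grab('scene');save(a,'pics/s3.png',(150,110,310,250),4)"
```

```text
t 6.9 pos [0.6679 0.0234 0.2733] w 0.0113 F [-0.3 -0.3 -5.5] q6 -0.14
 turn units [-0.01  0.    0.04]  then shift [-0.03  0.05  3.78]
```

View pics/s3.png

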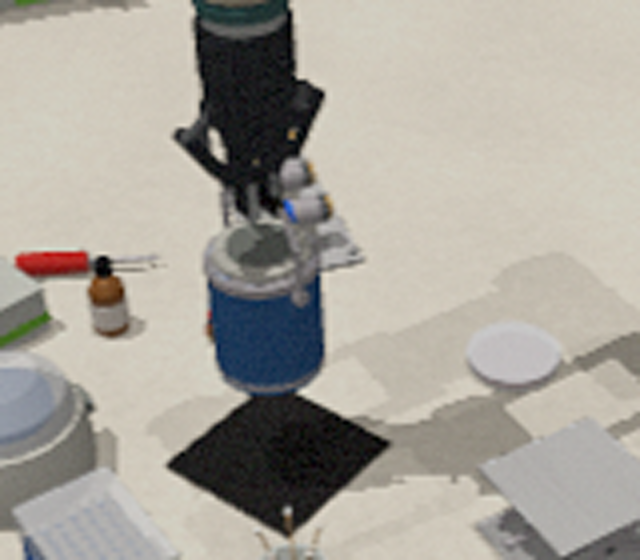

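The dewar hangs upright above the mat (mat at crop (280,455)), still gripped. Lower it.

apply_moves:
  commands: [0,0.03,0.3,0,0,0,0,0,0.4,0,0,0,0,0,0.4,0,0,0,0,0,0.4,0,0,0,0,0,0.4,0,0,0,0,0,0.4,0,0,0,0,0,0.4,0,0,0,0,0,0.4,0,0,0,0,0,0.3,0,0,0,0,0,0.15,0,0,0,0,0,0.08,0,0,0,0,0,0.05,0,0,0,0,0,0.04,0,0,0,0,0,0,0,0,0,0,0,0,0,0,0]

```text
clock: 8.45
position: [0.6685, 0.0219, 0.1621]
ee_rot: [-0.0, 0.999, 0.033, 0.0]
contact_force: [0.6, 0.2, -5.4]
width: 0.0119
```

apply_moves:
  commands: [0,0,0.05,0,0,0,0,0,0.04,0,0,0,0,0,0,0,0,0,0,0,0,0,0,0]

```text
clock: 8.85
position: [0.6685, 0.0218, 0.16]
ee_rot: [0.0, 0.999, 0.033, 0.001]
contact_force: [-1.5, -0.7, 0.9]
width: 0.0115
```

apply_moves:
  commands: [0,0,0.02,0,0,0,0,0,0,0,0,0]

```text
clock: 9.05
position: [0.6685, 0.0218, 0.16]
ee_rot: [0.0, 0.999, 0.033, 0.001]
contact_force: [-3.9, -0.8, 4.6]
width: 0.0117
```

apply_moves:
  commands: [0,0,0,0,0,0,0,0,0,0,0,0,0,0,0,0,0,0,0,0,0,0,0,0,0,0,0,0,0,0,0,0,0,0,0,0,0,0,0,0,0,0,0,0,0,0,0,0,0,0,0,0,0,0,0,0,0,0,0,0]
  jaw: 0.6

```text
clock: 10.05
position: [0.6684, 0.0219, 0.1584]
ee_rot: [-0.0, 0.999, 0.033, 0.0]
contact_force: [0.0, 0.5, 0.4]
width: 0.0682
```

apply_moves:
  commands: [0,0,-0.3,0,0,0,0,0,-0.5,0,0,0,0,0,-0.7,0,0,0,0,0,-0.8,0,0,0,0,0,-0.8,0,0,0,0,0,-0.8,0,0,0,0,0,-0.5,0,0,0,0,0,0,0,0,0]

```text
clock: 10.85
position: [0.6696, 0.0218, 0.2941]
ee_rot: [0.0, 0.999, 0.033, 0.003]
contact_force: [0.0, -0.3, 0.4]
width: 0.0681
```

```bash
python3 -c "
from h import *
go([.472,-.2337,.2],-1.846)
a=grab('top');save(a,'pics/t4.png',(230,110,440,270),3.5)
np.savez('top4.npz',**a)"
```

```text
t 10.85 pos [0.6696 0.0218 0.2941] w 0.0681 F [ 0.  -0.3  0.4] q6 -0.14
 turn units [-0.04 -0.03 12.75]  then shift [9.99 4.03 3.14]
```

View pics/t4.png

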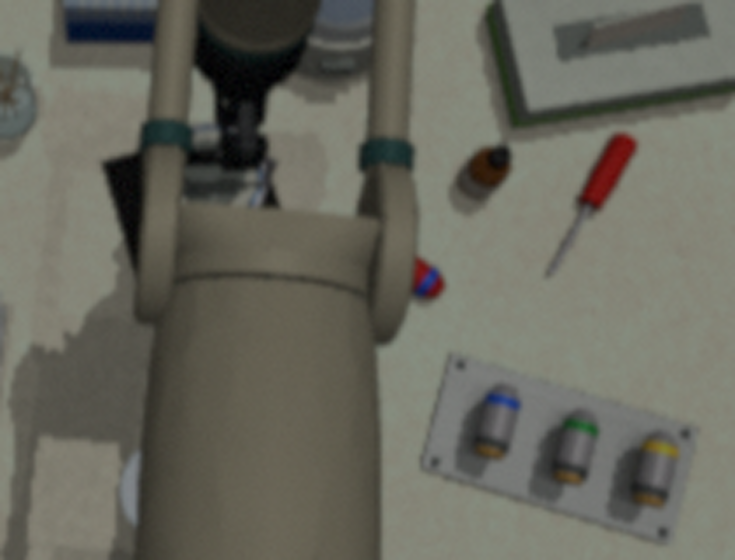

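Top view: dewar hidden by the arm, rest objectives untouched, blue ring at crop (502,401) as before. Turn high above, then travel to over the rest with the jaws at about 50 mm.

apply_moves:
  commands: [0,0,0,0,0,0.85,0,0,0,0,0,0.85,0,0,0,0,0,0.85,0,0,0,0,0,0.85,0,0,0,0,0,0.85,0,0,0,0,0,0.85,0,0,0,0,0,0.85,0,0,0,0,0,0.85,0,0,0,0,0,0.85,0,0,0,0,0,0.85,0,0,0,0,0,0.85,0,0,0,0,0,0.85,0,0,0,0,0,0.85,0,0,0,0,0,0.85,0,0,0,0,0,0.85,0,0,0,0,0,0]
  jaw: 0.2

```text
clock: 12.5
position: [0.6677, 0.0219, 0.2889]
ee_rot: [-0.001, -0.603, 0.798, 0.001]
contact_force: [-0.5, 0.4, -0.1]
width: 0.0516
```

apply_moves:
  commands: [0.62,0.25,0,0,0,0,0.62,0.25,0,0,0,0,0.62,0.25,0,0,0,0,0.62,0.25,0,0,0,0,0.62,0.25,0,0,0,0,0.62,0.25,0,0,0,0,0.62,0.25,0,0,0,0,0.62,0.25,0,0,0,0,0.62,0.25,0,0,0,0,0.62,0.25,0,0,0,0,0.62,0.25,0,0,0,0,0.62,0.25,0,0,0,0,0.62,0.25,0,0,0,0,0.62,0.25,0,0,0,0,0.62,0.25,0,0,0,0,0.62,0.25,0,0,0,0,0,0,0,0,0,0,0,0,0,0,0,0]

```text
clock: 14.3
position: [0.4714, -0.2321, 0.2905]
ee_rot: [0.0, -0.603, 0.798, 0.0]
contact_force: [-0.1, -0.4, -0.6]
width: 0.0509
```

```bash
python3 -c "
from h import *
go([.472,-.2337,.12],-1.846)"
```

```text
t 14.3 pos [ 0.4714 -0.2321  0.2905] w 0.0509 F [-0.1 -0.4 -0.6] q6 1.26
 turn units [-0.    0.01 -0.01]  then shift [ 0.05 -0.03  5.68]
```

apply_moves:
  commands: [0.05,-0.03,0.7,0,0,0,0,0,0.7,0,0,0,0,0,0.7,0,0,0,0,0,0.7,0,0,0,0,0,0.7,0,0,0,0,0,0.7,0,0,0,0,0,0.7,0,0,0,0,0,0.5,0,0,0,0,0,0,0,0,0]

```text
clock: 15.2
position: [0.4713, -0.2318, 0.1264]
ee_rot: [-0.0, -0.604, 0.797, 0.002]
contact_force: [0.6, 0.0, 0.0]
width: 0.051
```

```bash
python3 -c "
from h import *
go([.472,-.2337,.031],-1.846)
a=grab('scene');save(a,'pics/s5.png',(170,90,310,240),4)"
```

```text
t 15.2 pos [ 0.4713 -0.2318  0.1264] w 0.051 F [0.6 0.  0. ] q6 1.25
 turn units [0.03 0.01 0.  ]  then shift [ 0.05 -0.04  3.18]
```

View pics/s5.png

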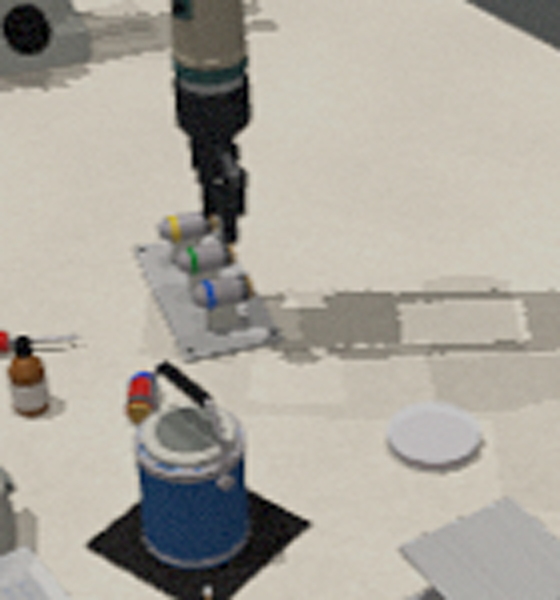

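The dewar stands upright, centred on the mat (crop (195,490)). The gripper is above the blue objective (222,290), which is undisturbed. Descend.

apply_moves:
  commands: [0.05,-0.04,0.4,0,0,0,0,0,0.5,0,0,0,0,0,0.5,0,0,0,0,0,0.5,0,0,0,0,0,0.5,0,0,0,0,0,0.4,0,0,0,0,0,0.2,0,0,0,0,0,0.1,0,0,0,0,0,0,0,0,0,0,0,0,0,0,0]

```text
clock: 16.25
position: [0.4735, -0.2356, 0.0359]
ee_rot: [0.0, -0.603, 0.798, -0.001]
contact_force: [0.3, 0.7, -0.2]
width: 0.0514
```

```bash
python3 -c "
from h import *
go([.472,-.2337,.031],-1.846)
a=grab('top');save(a,'pics/t6.png',(330,190,440,270),6)"
```

```text
t 16.25 pos [ 0.4735 -0.2356  0.0359] w 0.0514 F [ 0.3  0.7 -0.2] q6 1.25
 turn units [-0.01 -0.   -0.  ]  then shift [-0.05  0.07  0.16]
```

View pics/t6.png

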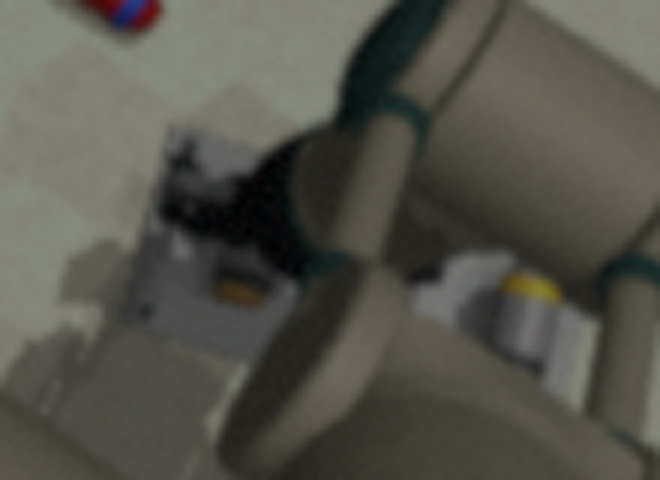

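The brass thread shows at (238,290) behind the fingers, which straddle the barrel with no contact force. Close.

apply_moves:
  commands: [-0.03,0.05,0.14,0,0,0,0,0,0,0,0,0]

```text
clock: 16.5
position: [0.4714, -0.2336, 0.031]
ee_rot: [-0.0, -0.603, 0.798, 0.0]
contact_force: [0.0, 0.6, -1.0]
width: 0.0511
```

apply_moves:
  commands: [0,0,0,0,0,0,0,0,0,0,0,0,0,0,0,0,0,0,0,0,0,0,0,0,0,0,0,0,0,0,0,0,0,0,0,0,0,0,0,0,0,0,0,0,0,0,0,0]
  jaw: -1
  newtons: 50

```text
clock: 17.3
position: [0.4718, -0.2354, 0.0317]
ee_rot: [-0.001, -0.604, 0.797, -0.001]
contact_force: [-2.3, -3.1, 2.7]
width: 0.0285
```

apply_moves:
  commands: [0,0,-0.2,0,0,0,0,0,-0.3,0,0,0,0,0,-0.4,0,0,0,0,0,-0.5,0,0,0,0,0,-0.6,0,0,0,0,0,-0.7,0,0,0,0,0,-0.7,0,0,0,0,0,-0.7,0,0,0,0,0,-0.7,0,0,0,0,0,-0.6,0,0,0,0,0,-0.4,0,0,0,0,0,-0.2,0,0,0,0,0,0,0,0,0,0,0,0,0,0,0]

```text
clock: 18.7
position: [0.4714, -0.2336, 0.2105]
ee_rot: [-0.0, -0.603, 0.798, 0.001]
contact_force: [-0.6, 0.1, -3.0]
width: 0.0284
```

```bash
python3 -c "
from h import *
go([.472,-.05,.25],-1.846); go([.514,.263,.20],-.06)"
```

```text
t 18.7 pos [ 0.4714 -0.2336  0.2105] w 0.0284 F [-0.6  0.1 -3. ] q6 1.25
 turn units [ 0.01  0.   -0.  ]  then shift [-5.9   1.65 -1.32]
t 18.7 pos [ 0.4714 -0.2336  0.2105] w 0.0284 F [-0.6  0.1 -3. ] q6 1.25
 turn units [ 0.000e+00  1.000e-02 -1.191e+01]  then shift [  0.42 -16.61   0.35]
```

apply_moves:
  commands: [0,0,0,0,0,-0.85,0,0,0,0,0,-0.85,0,0,0,0,0,-0.85,0,0,0,0,0,-0.85,0,0,0,0,0,-0.85,0,0,0,0,0,-0.85,0,0,0,0,0,-0.85,0,0,0,0,0,-0.85,0,0,0,0,0,-0.85,0,0,0,0,0,-0.85,0,0,0,0,0,-0.85,0,0,0,0,0,-0.85,0,0,0,0,0,-0.85,0,0,0,0,0,-0.85,0,0,0,0,0,0]

```text
clock: 20.2
position: [0.4713, -0.2337, 0.2099]
ee_rot: [-0.001, 1.0, -0.031, -0.001]
contact_force: [0.6, 0.3, -1.9]
width: 0.0283
```

apply_moves:
  commands: [0,-0.4,0,0,0,0,0,-0.8,0,0,0,0,0,-0.9,0,0,0,0,0,-0.9,0,0,0,0,0,-0.9,0,0,0,0,0,-0.9,0,0,0,0,0,-0.9,0,0,0,0,0,-0.9,0,0,0,0,0,-0.9,0,0,0,0,0,-0.9,0,0,0,0,0,-0.9,0,0,0,0,0,-0.9,0,0,0,0,0,-0.9,0,0,0,0,0,-0.9,0,0,0,0,0,-0.9,0,0,0,0,0,-0.9,0,0,0,0,0,-0.8,0,0,0,0,0,-0.4,0,0,0,0,0,0,0,0,0,0,0,0,0,0,0]

```text
invalid input at $.commands: expected a multiple of 6 numbers
```

Run:
```python
from h import *
go([.514,.263,.171],-.06)
t=grab('top');s=grab('scene');np.savez('t7.npz',**t);np.savez('s7.npz',**s)
a=cv2.resize(t["frame"][160:260,85:235,::-1],(600,400),interpolation=cv2.INTER_CUBIC)
b=cv2.resize(s["frame"][150:290,250:400,::-1],None,fx=3,fy=3,interpolation=cv2.INTER_CUBIC)
cv2.imwrite("pics/top7.png",a[:, :]);
b=cv2.resize(s["frame"][165:275,265:375,::-1],(400,400),interpolation=cv2.INTER_CUBIC)
a=cv2.resize(t["frame"][160:260,110:210,::-1],(400,400),interpolation=cv2.INTER_CUBIC)
cv2.imwrite("pics/c7.png",np.hstack([a,b]))
```

```text
t 20.2 pos [ 0.4713 -0.2337  0.2099] w 0.0283 F [ 0.6  0.3 -1.9] q6 -0.53
 turn units [-0.01  0.01 -0.01]  then shift [  0.43 -16.61   1.3 ]
```

View pics/c7.png

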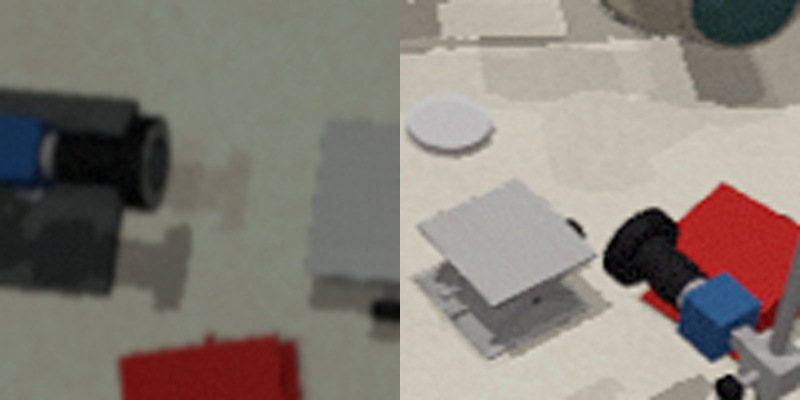

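The move was refused because of a stray number, so the arm has not moved. The crop shows the camera's front face unobstructed at (155,163), matching the earlier measurement. Resending.

apply_moves:
  commands: [0,-0.4,0,0,0,0,0,-0.8,0,0,0,0,0,-0.9,0,0,0,0,0,-0.9,0,0,0,0,0,-0.9,0,0,0,0,0,-0.9,0,0,0,0,0,-0.9,0,0,0,0,0,-0.9,0,0,0,0,0,-0.9,0,0,0,0,0,-0.9,0,0,0,0,0,-0.9,0,0,0,0,0,-0.9,0,0,0,0,0,-0.9,0,0,0,0,0,-0.9,0,0,0,0,0,-0.9,0,0,0,0,0,-0.9,0,0,0,0,0,-0.8,0,0,0,0,0,-0.4,0,0,0,0,0,0,0,0,0,0]

```text
clock: 22.2
position: [0.499, 0.2166, 0.211]
ee_rot: [-0.0, 1.0, -0.03, -0.0]
contact_force: [0.0, -0.1, -2.8]
width: 0.0283
```

Run:
```python
from h import *
go([.514,.263,.171],-.06)
```

```text
t 22.2 pos [0.499  0.2166 0.211 ] w 0.0283 F [ 0.  -0.1 -2.8] q6 0.34
 turn units [-0.  0.  0.]  then shift [ 0.41 -1.57  1.33]
```

apply_moves:
  commands: [0.05,-0.2,0.15,0,0,0,0.1,-0.4,0.35,0,0,0,0.1,-0.4,0.35,0,0,0,0.1,-0.4,0.33,0,0,0,0.06,-0.17,0.15,0,0,0,0,0,0,0,0,0,0,0,0,0,0,0,0,0,0,0,0,0]

```text
clock: 23.0
position: [0.5148, 0.2612, 0.1717]
ee_rot: [0.0, 1.0, -0.031, 0.0]
contact_force: [1.3, 0.7, -2.7]
width: 0.0284
```

Run:
```python
from h import *
go([.514,.263,.171],-.06)
t=grab('top');s=grab('scene');np.savez('t8.npz',**t);np.savez('s8.npz',**s)
a=cv2.resize(t["frame"][160:260,110:210,::-1],(400,400),interpolation=cv2.INTER_CUBIC)
b=cv2.resize(s["frame"][165:245,285:365,::-1],(400,400),interpolation=cv2.INTER_CUBIC)
cv2.imwrite("pics/c8.png",np.hstack([a,b]))
for n,p in dict(focus=(.516,.295,.19),org=(.514,.263,.19),lens=(.5235,.415,.19)).items():
    u,v=proj(t,p); x,y=proj(s,p); print(n,round((u-110)*4),round((v-160)*4),"|",round((x-285)*5+400),round((y-165)*5))
```

```text
t 23.0 pos [0.5148 0.2612 0.1717] w 0.0284 F [ 1.3  0.7 -2.7] q6 0.41
 turn units [-0.   -0.   -0.01]  then shift [-0.03 -0.06  0.02]
focus 325 180 | 495 216
org 372 184 | 463 187
lens 152 166 | 625 332
```

View pics/c8.png

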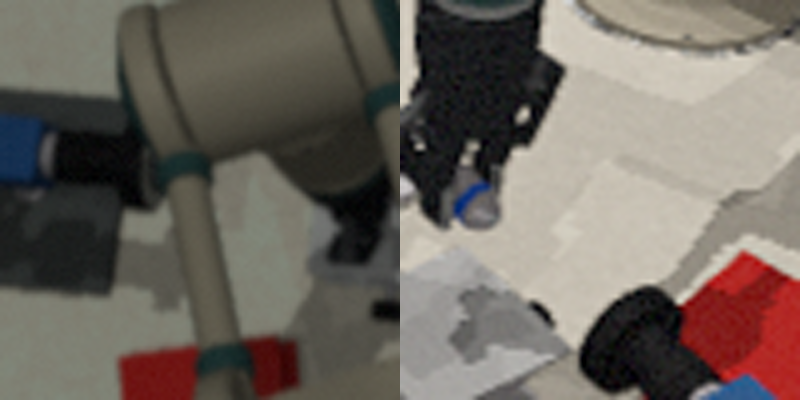

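The objective is held with its front lens at (488,212) against a predicted focus of (495,216), so about 4 mm short along the axis. The ring light's front matches the predicted (625,332). A small correction, settle, then a final check.

apply_moves:
  commands: [0,-0.1,0,0,0,0,0,0,0,0,0,0,0,0,0,0,0,0,0,0,0,0,0,0,0,0,0,0,0,0,0,0,0,0,0,0,0,0,0,0,0,0,0,0,0,0,0,0]

```text
clock: 23.9
position: [0.5149, 0.2644, 0.1713]
ee_rot: [-0.0, 1.0, -0.031, -0.0]
contact_force: [-0.3, 0.9, -2.6]
width: 0.0288
```

Run:
```python
from h import *
go([.514,.263,.171],-.06)
print(np.abs(manip.get_state()["qd"]).max())
s=grab('scene'); b=s["frame"][165:245,285:365].astype(int)
m=((b[...,2]>b[...,0]+50)&(b[...,2]>90)); m[50:]=0; v,u=np.nonzero(m); print("ring px",u.mean()*5+400,v.mean()*5,len(u))
p=np.array([.514+.013*.06,.264+.013,.19]);x,y=proj(s,p);print("pred ring ctr",(x-285)*5+400,(y-165)*5)
save(s,"pics/s9.png",(140,110,410,310),2.9)
```

```text
t 23.9 pos [0.5149 0.2644 0.1713] w 0.0288 F [-0.3  0.9 -2.6] q6 0.42
 turn units [-0.    0.   -0.01]  then shift [-0.03  0.05  0.01]
0.0013028447433041926
ring px 471.57894736842104 197.10526315789474 19
pred ring ctr 476.6525632023854 199.41664831727323
```

View pics/s9.png

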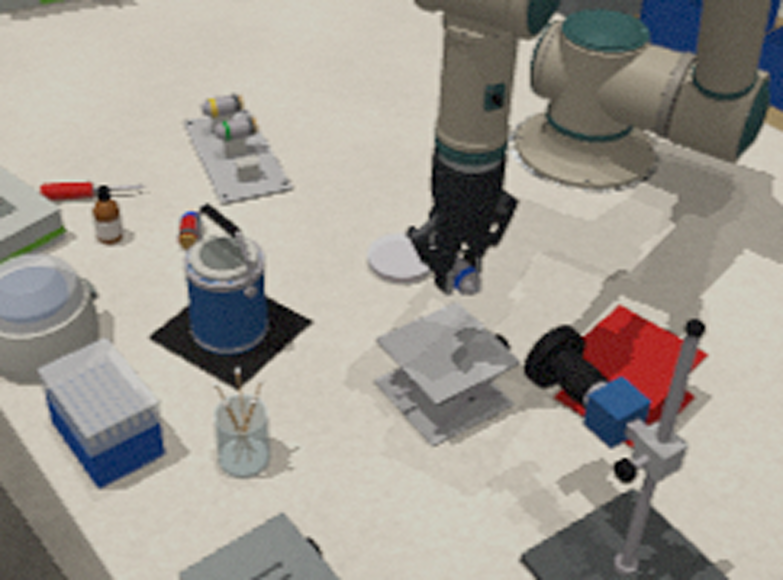

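All in order: the dewar is upright on the mat, the other objectives and loose items are in place, and the objective is held still at the focus. Handing in.

```bash
python3 -c "
from rig import manip
print(manip.sign_off())"
```

```text
the job is handed in; nothing more can be done
None
```

I moved the dewar by its handle from the jack to the mat. Then I took the blue-ringed objective from its rest and handed the job in with it held still, level and facing the camera. The hand-in gives no verdict.

**Last checks (24 s on the clock, before handing in):**
- **Dewar:** it looks upright, released and about centred on the mat. I judged its centring from the scene view, because the arm hid it in the one top view I took after setting it down.
- **Objective:** the estimated distance from its front lens to the 12 cm point is a few mm, and the tool was within 0.01 rad of the yaw I measured for the camera. The jaws were 28.8 mm apart and the joints almost still (under 0.002 rad/s).
- **Other items:** the other objectives and loose items looked unmoved. I did not measure their positions again.

**Disagreements and failures:**
- The visible part of the blue ring was about 1 pixel (about 3 mm) from where I predicted its centre.
- The two camera height estimates were 188 and 193 mm; I used 190.
- The top view could not confirm the final pose, because an arm link blocked it.
- One move call was refused for a miscounted list, and I resent it.

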